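Slide a test panel out of its holder and weigh it

ROBOT

A 6-joint arm with a two-finger parallel gripper is mounted at the origin on a cart in front of the work surface, level with it; the furniture and walls round the work are solid. World frame = base frame: x ahead of the robot, y to its left, z up, the work surface at z = 0. Lengths are in mm, angles in rad, forces in N, time in s.
With the tool pointing down it reaches from about 400 to 925 mm from the base axis. Payload 12.5 kg.
Tool frame: the origin (TCP) lies at the very end of the fingers, on their centre line; the grasp point (between the pads) lies 19 mm behind it (env.tcp_to_grasp is the distance from the TCP to the grasp point, in mm); z points along the fingers, x is the direction in which the jaws open and shut, and the axes are right-handed (so a half turn about z gives the same grasp; the last joint's range is limited). The gripper opens to 95 mm and grips with 3 to 60 N. Pads are 20 mm wide; open, the fingers measure 119 mm over their backs; the gripper's body (75 mm by 180 mm) begins 59 mm behind the grasp point.
Start: joints at [-1.414, 0.491, 1.559, -0, 1.092, -0.106], TCP at [162.388, -603.553, 214.661] pointing down, gripper open.
Joint ranges: [-3.1, 3.1], [-0.84, 2.19], [0.05, 2.79], [-1.13, 4.28], [0.06, 2.93], [-2.69, 2.69]. Speed limits (rad/s): [2.22, 2.22, 2.79, 3.14, 3.14, 3.14].

INTERFACE

Orientations are given as [roll, pitch, yaw] about the fixed x, y, z axes, in that order (R = Rz(yaw) Ry(pitch) Rx(roll)).
In Python, from cell import env, vision, job gives the robot as it stands.
- The arm moves only by the shell command python3 -m pendant 'ROWS' [OPENING]. ROWS is JSON, a list of rows, each a list of 4 numbers: the shift along the tool's x, y, z in mm, then the turn about the tool's z in degrees. In form: [[tx, ty, tz, turn], ...]. A call has 1 to 8 rows; each row is the pose to reach, as a shift and turn from the pose measured when the call began, along the tool's axes at that moment; what a row does not reach only later rows make up. A row lasts 1/8 s, in which the tool goes at most 62.5 mm and 10.7 degrees, less where a joint would pass 70% of its speed; a pose out of reach is approached as far as the arm can. A call with a gripper value outside its range is refused whole. OPENING is the closure, from 0 (fully open) to 1 (shut), set as the call begins (- or left out, the last holds). The fingers move at their own pace and stop on an object; the grip force is fixed at half the most. Time passes only in rows, so rows that repeat a pose let the fingers close. It gives the time, the measured TCP pose, the force and the opening at its end, in the units of the state.
- env.state(): the state, without advancing time (a new reading comes with each control period).
- vision.read_camera(name): name is "scene" or "top" or "wrist"; returns a dict with "pixels" (480x640x3 uint8, red, green, blue), "intrinsics" (3x3 intrinsics, pixels), "R" (3x3) and "t" (3): a world point X has camera coordinates R X + t; the wrist camera has in their place "tool_from_camera" (4x4, takes a point from camera to tool coordinates, whose origin is the TCP and whose axes are the tool frame's). Camera axes: x right, y down, z forward; pixel columns grow to the right and rows downward; lengths in mm; the calibration is good to about 2 mm. The wrist camera is an equidistant fisheye: a pixel r from the principal point sees the ray r / f radians off the axis. A picture is of the moment at which its call begins: read the wrist's pose just before it. There is no depth.
- job.job_done(): hands the job in, once; it reports no verdict.
Trained networks look in a picture, given as the dict that the camera call returned (one of the last four; its "shot" number tells which), for a name from the list of things; names that differ only in an ending like _2 or _b are one class to them, and where a whole thing is asked for, a point or a joint stands for the part that bears it (a point fixed in the world has none). Each returns a list of dicts, best first, with "confidence" (0 to 1); they miss things now and then, are a little off and sometimes report something else, mostly with a low value. They report only what shows in the picture. A call takes as long as a camera call. They do not tell look-alikes from the thing itself.
- vision.find_in(picture, query): "at" ([x, y, z] in mm, in the coordinates of the camera as it stood for that picture, good to about 4 mm: the middle of the surface that is visible of it).
- vision.regions_of(picture, query): "pixels" (480x640 bool, what is visible of it).
The state is a dict: "t": time; "joints": joint angles; "qvel": joint speeds; "tau": joint torques, N m; "eef_pos": TCP position; "tcp_rot": TCP orientation; "ft_force": force on the tool from outside, world axes, zero at the start; "moment": the same for the moment, N m; "opening": opening from 0.0 (shut) to 1.0 (fully open).
Only numpy, scipy, OpenCV 4.12 (cv2) and the standard library are available. Lean on these libraries where they do the work, as an engineer would, in place of code of your own. Each camera call takes 0.05 s, during which the arm holds its last target.

TASK

Weigh the aluminium test panel. It cannot be lifted out of its raised holder: press firmly on its top and slide it along, over the spring roller at the open end, until about half of it stands out past the edge and it can be gripped by its long sides; then take it out and lay it flat in the middle of the balance pan, gently, and let go. Do not drop the panel, and leave the bottles, the beaker and the jar where they are.

Things in the scene. Friction and masses are not known exactly. Their poses are not given: they have to be found in the camera images.
- panel: loose flat plain aluminium test panel, 130 x 50 x 6 mm, about 0.12 kg, lying flat in the holder's channel with an 8 mm hanging hole near its leading (-x) end. Origin: centre of its underside; x along its length, the hole at x = -55 mm; y across its 50 mm width; z up, top face at z = +6 mm. It slides on the floor with friction 0.2 to 0.3
- holder: fixed raised holder 170 x 116 x 82 mm. Origin: on the table, under the channel; x along the channel, open end (mouth) at x = -100, solid end block from x = 57 mm, close behind the panel; slick floor 70 mm above the table. Channel 53 mm wide. From x = -60 to 57 mm lips over both rails (underside 7.5, top 11.5 mm above the floor) leave a 46 mm wide slot, so the panel cannot be lifted there
- mouth (a point): middle of the holder's open edge, at floor height; axes as the holder, so the panel comes out along -x; free air past the edge. 14 mm inside it a sprung steel roller (16 mm diameter, 24 mm long) lies across the floor, 2.5 mm proud, and stops the panel; it sinks under firm sliding (about 4 N). Fingertips pressed on the panel with under some 12 N may slip there; 15 to 20 N carry it over
- balance: fixed white top-loading balance 225 x 176 x 85 mm, its console towards -x. Origin: on the table under its middle; x to its back, z up; its case is 62 mm high under the pan
- pan: flat square steel weighing pan of the balance, 150 x 150 x 5 mm. Origin: middle of its top face, 85 mm above the table; it sinks up to 3 mm on a stiff spring (5 N per mm). It is wider than the panel, so fingertips that reach below the panel's underside meet the pan first
- bottle_near: loose white dropper bottle, 50 mm diameter, 100 mm high, leave alone; origin: centre of its underside
- bottle_next: second loose white dropper bottle, 50 mm diameter, 100 mm high, leave alone; origin: centre of its underside
- beaker: loose small glass beaker, 76 x 70 x 85 mm, near the balance, leave alone; origin: centre of its underside
- jar: loose small jar with an orange screw cap, 41 mm diameter, 53 mm high, near the holder, leave alone; origin: centre of its underside
Mind the look-alikes: they are no part of the job. There is more than one size of the panel; the one meant has the size given above.

How it is judged:
By the outcome, as a careful person would: the job done as asked, in the order asked, and still so for the second after the job is handed in, with the robot touching nothing.
It also fails if it takes over 64 s, if anything falls off the work surface, if the arm or the gripper's body presses on something with over 40 N, if the wrist force passes 120 N, or if a joint passes its speed limit or range.

## Working session

There is one attempt and no reset: what is moved stays moved. The work goes in short steps, Python scripts to look and compute and a shell command to move; the robot and the scene stay as the last step left them, time stands still between calls to the robot, and variables do not carry over. Pictures are saved under pics/ and viewed, and the job is handed in when it is done.

```bash
ls; mkdir -p pics
cat > h.py <<'E'
import numpy as np, cv2
from cell import env, vision, job
from scipy.spatial.transform import Rotation as Ro
def save(p,n): cv2.imwrite('pics/'+n+'.png',p['pixels'][:,:,::-1])
def w(p,pt): return p['R'].T@(np.array(pt)-p['t'])
def ray(p,uv,z):
    K=p['intrinsics'];d=p['R'].T@np.linalg.inv(K)@np.array([uv[0],uv[1],1.]);c=-p['R'].T@p['t']
    return c+d*(z-c[2])/d[2]
def proj(p,X):
    c=np.array(p['R'])@np.array(X)+p['t'];u=p['intrinsics']@c;return u[:2]/u[2]
E
python3 - <<'E'
from h import *
print(env.state())
for n in ('scene','top'):
    p=vision.read_camera(n); save(p,n+'0')
    print(n,'cam',-p['R'].T@p['t'])
    for q in ['panel','holder','mouth','balance','pan','bottle_near','beaker','jar']:
        try:
            for r in vision.find_in(p,q)[:4]:
                print(q,round(r['confidence'],2),w(p,r['at']).round(0),proj(p,w(p,r['at'])).round(0))
        except Exception as e: print(q,e)
E
```

```text
pics
{'t': 0.0, 'joints': array([-1.41359614e+00,  4.91585398e-01,  1.55946457e+00, -3.01518612e-07,
        1.09169799e+00, -1.05595936e-01]), 'qvel': array([ 0.0013972 ,  0.00050014,  0.00042557,  0.00082835, -0.00042091,
       -0.00093598]), 'tau': array([ 1.34032667e-03, -6.12647724e+01, -2.58175063e+01,  6.93055429e-02,
        4.82429273e-02, -1.15897315e-04]), 'eef_pos': array([ 162.34843408, -603.28668549,  214.04049057]), 'tcp_rot': array([-3.14147115e+00,  1.14889436e-03, -1.30799999e+00]), 'ft_force': array([0.01156598, 0.42525491, 0.08873265]), 'moment': array([ 0.02876691, -0.01531365,  0.03370573]), 'opening': 1.000615792926127}
scene cam [141.72677912 739.52590057 933.22702097]
panel 0.91 [500. 301.  75.] [264. 335.]
panel 0.71 [653. 356.   3.] [199. 345.]
panel 0.17 [484. 335.  70.] [263. 351.]
holder 0.6 [484. 334.  65.] [263. 352.]
holder 0.42 [ 336. -195.   62.] [407. 225.]
balance 0.89 [ 483. -277.   59.] [370. 194.]
pan 0.84 [ 516. -314.   83.] [365. 178.]
bottle_near 0.78 [ 356. -132.   61.] [393. 237.]
beaker 0.67 [669. -98.  58.] [287. 211.]
beaker 0.55 [ 358. -131.   60.] [392. 237.]
jar 0.68 [636. 205.  49.] [239. 290.]
top cam [ 400.55462076  -12.45929143 1408.14137083]
panel 0.95 [657. 358.   8.] [188. 195.]
panel 0.81 [501. 298.  74.] [203. 249.]
panel 0.41 [ 520. -316.   91.] [439. 244.]
holder 0.68 [502. 280.  71.] [210. 249.]
mouth 0.86 [503. 281.  70.] [209. 248.]
balance 0.74 [ 491. -307.   87.] [435. 255.]
pan 0.87 [ 521. -317.   93.] [439. 244.]
pan 0.65 [505. 299.  80.] [202. 248.]
bottle_near 0.81 [ 365. -145.   74.] [372. 304.]
beaker 0.85 [ 673. -120.   38.] [361. 189.]
jar 0.68 [643. 192.  57.] [245. 197.]
jar 0.61 [ 348. -200.   71.] [393. 310.]
```

View pics/scene0.png

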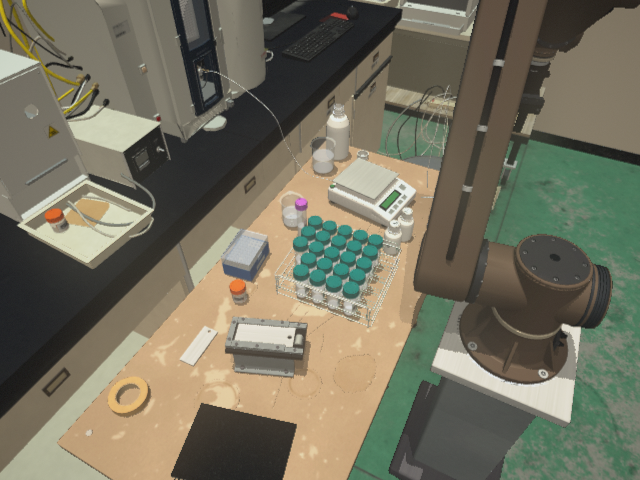

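View pics/top0.png

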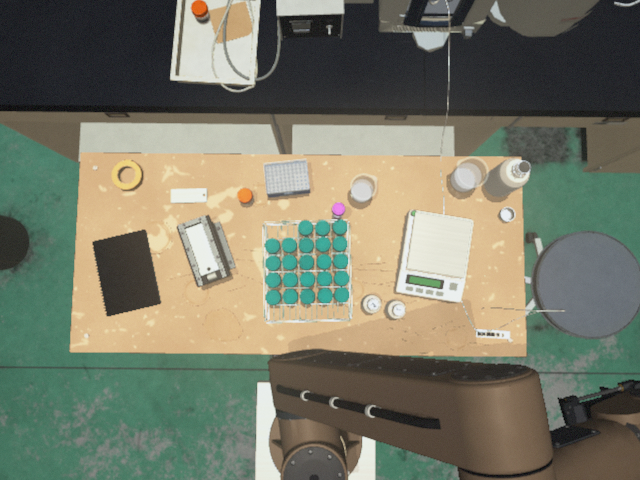

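Run:
```python
import cv2
a=cv2.imread('pics/scene0.png');b=cv2.imread('pics/top0.png')
cv2.imwrite('pics/c1.png',cv2.resize(a[260:420,140:340],None,fx=4,fy=3.75,interpolation=cv2.INTER_CUBIC)[:600])
cv2.imwrite('pics/c2.png',cv2.resize(b[160:300,140:300],None,fx=5,fy=4.28,interpolation=cv2.INTER_CUBIC)[:600])
cv2.imwrite('pics/c3.png',cv2.resize(b[170:330,340:500],None,fx=4,fy=3.75,interpolation=cv2.INTER_CUBIC)[:600])
```

```text
(no output)
```

View pics/c1.png

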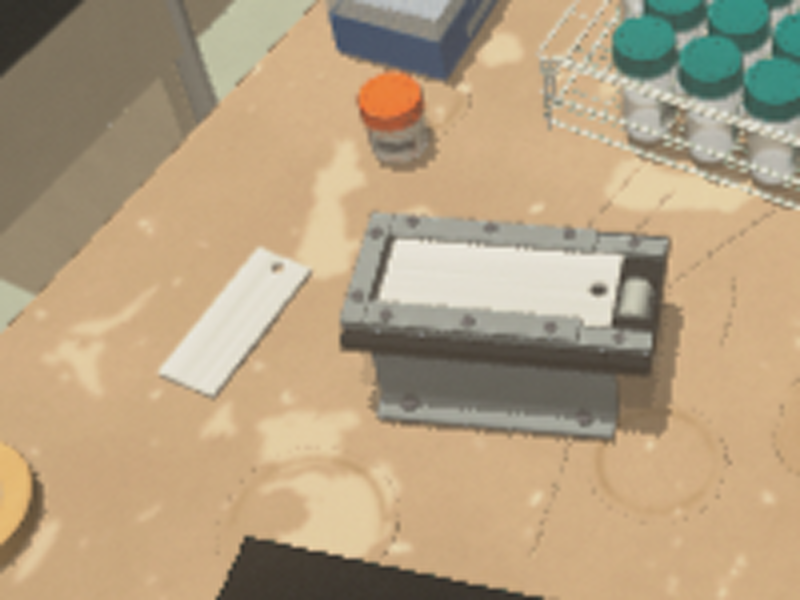

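View pics/c2.png

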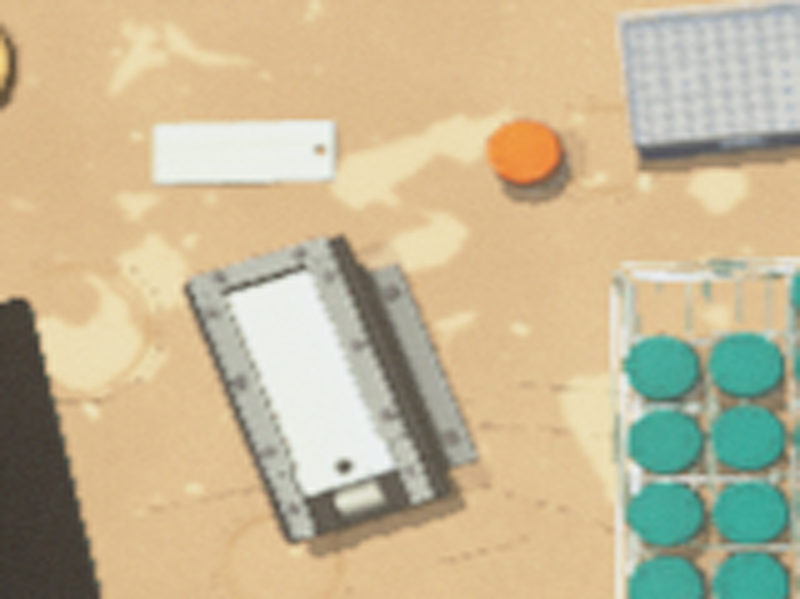

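View pics/c3.png

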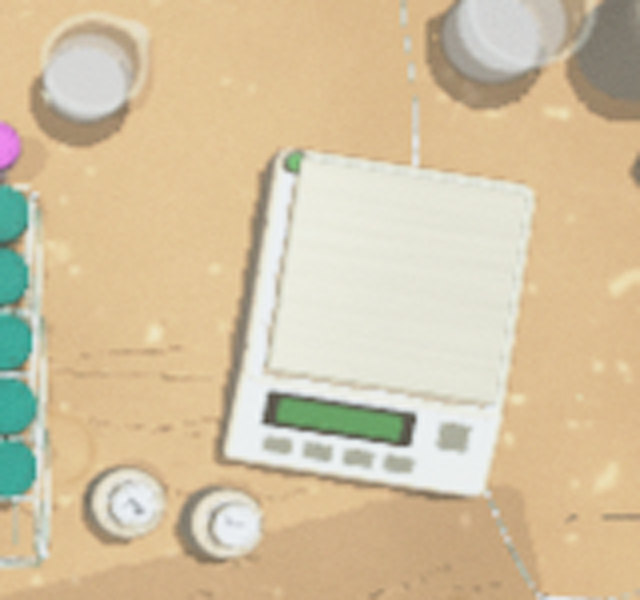

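Candidates for the panel in the top image are the white plate in the holder (203,249) and a loose plate on the table (188,195). The balance pan (439,244) was also reported once as a panel. I choose the one in the holder's channel, because the crop shows it lying between the lips with its hole next to the roller. Next I measure it.

```bash
cat >> h.py <<'E'
def step(target,yaw=None,s=None):
    s=s or env.state(); R=Ro.from_euler('xyz',s['tcp_rot']).as_matrix()
    d=R.T@(np.array(target)-s['eef_pos'])
    y=s['tcp_rot'][2]
    t=0 if yaw is None else -np.degrees(yaw-y)   # tool z down
    return d.round(1), round(t,1)
E
python3 - <<'E'
from h import *
p=vision.read_camera('top')
for q,z in (('panel',76),('pan',85),('balance',62),('holder',80),('jar',53),('bottle_near',100),('beaker',85)):
    for r in vision.regions_of(p,q)[:3]:
        m=r['pixels'].astype(np.uint8)
        ys,xs=np.nonzero(m); 
        (c,sz,a)=cv2.minAreaRect(np.c_[xs,ys].astype(np.float32))
        b=cv2.boxPoints((c,sz,a)); 
        zz=z if not(q=='panel' and c[1]<220) else 6
        print(q,round(r['confidence'],2),np.round(c),[ray(p,v,zz)[:2].round(0).tolist() for v in b],ray(p,c,zz)[:2].round(1))
f=lambda u,v:(140+u/5,160+v/4.28)
for n,u,v,z in (('pTL',228,292,76),('pTR',305,268,76),('pBR',398,470,76),('pBL',305,497,76),('hole',344,466,76),('rollerc',360,498,73),('hTL',185,285,80),('hTR',325,238,80),('hBL',290,540,80),('hBR',437,500,80)):
    print(n,ray(p,f(u+.0,v),z)[:2].round(1))
E
```

```text
panel 0.8 [189. 195.] [[674.0, 407.0], [679.0, 310.0], [640.0, 308.0], [636.0, 405.0]] [657.3 357.5]
panel 0.74 [201. 249.] [[551.0, 348.0], [568.0, 304.0], [452.0, 256.0], [434.0, 300.0]] [501.1 302. ]
pan 0.95 [439. 244.] [[456.0, -231.0], [605.0, -254.0], [585.0, -404.0], [436.0, -380.0]] [ 520.2 -317.2]
balance 0.94 [434. 255.] [[394.0, -202.0], [619.0, -237.0], [593.0, -417.0], [369.0, -379.0]] [ 492.8 -309. ]
holder 0.82 [206. 248.] [[563.0, 373.0], [604.0, 266.0], [444.0, 203.0], [403.0, 309.0]] [503.  287.8]
jar 0.49 [245. 196.] [[668.0, 216.0], [669.0, 173.0], [628.0, 172.0], [628.0, 215.0]] [648.1 193.8]
bottle_near 0.73 [370. 303.] [[389.0, -115.0], [390.0, -163.0], [344.0, -163.0], [344.0, -115.0]] [ 366.6 -138.8]
beaker 0.83 [363. 188.] [[703.0, -86.0], [703.0, -154.0], [629.0, -154.0], [628.0, -86.0]] [ 665.5 -120.1]
pTL [555.4 343.8]
pTR [570.6 303.9]
pBR [447.4 251.5]
pBL [430.6 299.4]
hole [449.6 279.7]
rollerc [430.3 271.4]
hTL [559.  365.4]
hTR [588.7 293.1]
hBL [404.5 305.3]
hBR [429.4 230. ]
```

Run:
```python
from h import *
print(step([480,-150,230])); print(step([490,290,230]))
p=vision.read_camera('wrist');print(p['tool_from_camera'].round(2),p['intrinsics'])
```

```text
(array([-355.5, -424.5,  -15.4]), 0)
(array([-777.8, -548.5,  -15.4]), 0)
[[   1.      0.      0.     -0.56]
 [  -0.      0.97    0.25  -68.98]
 [  -0.     -0.25    0.97 -169.46]
 [   0.      0.      0.      1.  ]] [[371.64829954   0.         322.16318043]
 [  0.         371.64829954 237.14477465]
 [  0.           0.           1.        ]]
```

```bash
python3 -m pendant '[[-40,-47,-15,0],[-80,-95,-15,0],[-120,-142,-15,0],[-160,-189,-15,0],[-200,-236,-15,0],[-240,-284,-15,0],[-300,-340,-15,0],[-340,-390,-15,0]]' 1
python3 - <<'E'
from h import *
print(step([480,-150,230])); print(step([500,300,220],np.radians(-67.6)))
E
```

```text
t: 2.35
eef_pos: [439.5, -189.3, 230.0]
tcp_rot: [-3.141, -0.001, -1.308]
ft_force: [0.3, -1.8, -0.2]
opening: 0.215
(array([-27.5, -49.3,  -0. ]), 0)
(array([-456.9, -185.4,    9.8]), np.float64(-7.4))
```

```bash
python3 -m pendant '[[-50,-30,0,-4],[-105,-60,0,-7.4],[-165,-80,0,-7.4],[-225,-100,0,-7.4],[-285,-125,5,-7.4],[-345,-145,10,-7.4],[-400,-165,10,-7.4],[-457,-185,10,-7.4]]'
python3 -m pendant '[[0,0,0,0]]'
python3 - <<'E'
from h import *
s=env.state();p=vision.read_camera('wrist');save(p,'w1');print(s['eef_pos'],s['tcp_rot'])
for q in ('panel','mouth','holder','jar'):
    T=np.array(p['tool_from_camera']);R=Ro.from_euler('xyz',s['tcp_rot']).as_matrix()
    for r in vision.find_in(p,q)[:3]:
        print(q,round(r['confidence'],2),(R@(T@np.r_[r['at'],1])[:3]+s['eef_pos']).round(0))
E
```

```text
t: 3.35
eef_pos: [499.4, 302.2, 219.8]
tcp_rot: [-3.141, -0.001, -1.179]
ft_force: [0.6, -0.8, 0.5]
opening: 0.003
t: 3.48
eef_pos: [499.0, 305.6, 219.4]
tcp_rot: [-3.141, -0.0, -1.175]
ft_force: [-0.4, -2.2, -1.1]
opening: 0.007
[498.98468499 305.627205   219.36481143] [-3.14083210e+00 -4.14223785e-04 -1.17467890e+00]
panel 0.87 [656. 360.   4.]
panel 0.69 [511. 304.  77.]
mouth 0.66 [520. 319.  81.]
holder 0.56 [525. 320.  82.]
jar 0.65 [647. 208.  51.]
jar 0.49 [512. 306.  76.]
```

View pics/w1.png

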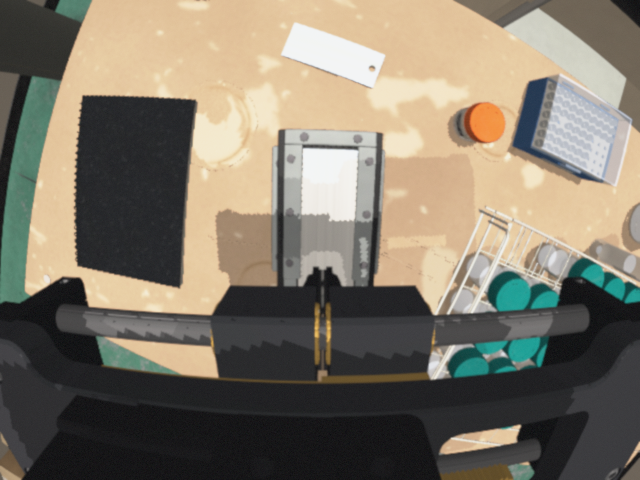

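The wrist view shows the end block at rows 130–148, the panel's trailing edge at about row 148 (columns 302–358), and the lips on both sides. I turn these pixels into world coordinates.

```bash
cat >> h.py <<'E'
def wray(p,s,uv,z):
    K=p['intrinsics'];v=np.array([uv[0]-K[0,2],uv[1]-K[1,2]]);r=np.hypot(*v);th=r/K[0,0]
    d=np.r_[np.sin(th)*v/r,np.cos(th)]
    R=Ro.from_euler('xyz',s['tcp_rot']).as_matrix();T=np.array(p['tool_from_camera'])
    o=R@T[:3,3]+s['eef_pos'];d=R@T[:3,:3]@d
    return o+d*(z-o[2])/d[2]
E
python3 - <<'E'
from h import *
s=env.state();p=vision.read_camera('wrist')
im=p['pixels'][:,:,::-1][115:300,250:410]
cv2.imwrite('pics/w1c.png',cv2.resize(im,None,fx=3.2,fy=3.2,interpolation=cv2.INTER_CUBIC))
for n,uv,z in (('lipL',(302,190),81.5),('lipR',(358,190),81.5),('lipL2',(302,150),81.5),('lipR2',(358,150),81.5),('lipL3',(302,260),81.5),('blockback',(330,130),81.5),('blockfront',(330,147),81.5),('panelend',(330,150),76),('jar',(482,123),53)):
    print(n,wray(p,s,uv,z)[:2].round(1))
E
```

```text
lipL [520.9 328.2]
lipR [538.8 285. ]
lipL2 [551.8 340.7]
lipR2 [569.6 298.2]
lipL3 [464.1 305.6]
blockback [575.9 325.8]
blockfront [562.9 320.4]
panelend [560.5 319.3]
jar [644.5 196.5]
```

View pics/w1c.png

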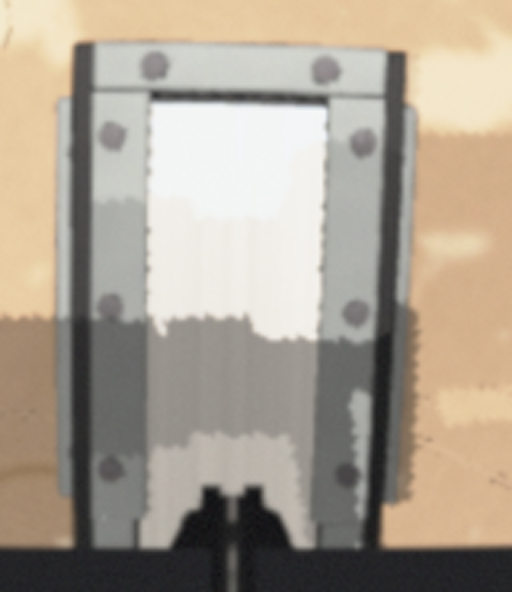

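Run:
```python
from h import *
s=env.state();p=vision.read_camera('wrist')
f=lambda u,v:(250+u/3.2,115+v/3.2)
for n,uv,z in (('L1',(150,115),81.5),('R1',(328,115),81.5),('L2',(148,300),81.5),('R2',(322,300),81.5),('L3',(147,500),81.5),('R3',(314,500),81.5),('blockback',(240,43),81.5),('blockfront',(240,93),81.5),('panelend',(240,103),76)):
    print(n,wray(p,s,f(*uv),z)[:2].round(1))
```

```text
L1 [549.6 344.4]
R1 [567.1 302. ]
L2 [504.3 326.8]
R2 [521.8 284.4]
L3 [452.3 306.8]
R3 [469.8 264.2]
blockback [575.6 330. ]
blockfront [563.6 325.1]
panelend [561.2 324. ]
```

Run:
```python
from h import *
print(step([544,317.8,90],np.radians(-68)))
```

```text
(array([  1.3, -47.2, 130.1]), np.float64(0.4))
```

```bash
python3 -m pendant '[[1,-24,10,0.4],[1,-47,40,0.4],[1,-47,80,0.4],[1,-47,115,0.4],[1,-47,128,0.4],[1,-47,128,0.4]]'
python3 - <<'E'
from h import *
s=env.state()
p=vision.read_camera('wrist');save(p,'w2');print(s['eef_pos'],s['tcp_rot'],step([544,317.8,80],np.radians(-68)))
E
```

```text
t: 4.58
eef_pos: [543.9, 317.6, 92.2]
tcp_rot: [-3.141, -0.001, -1.188]
ft_force: [0.3, 0.2, 0.5]
opening: 0.002
[543.85957794 317.55085513  92.21871514] [-3.14124722e+00 -7.98200412e-04 -1.18809191e+00] (array([-0. ,  0.3, 13.1]), np.float64(-0.1))
```

View pics/w2.png

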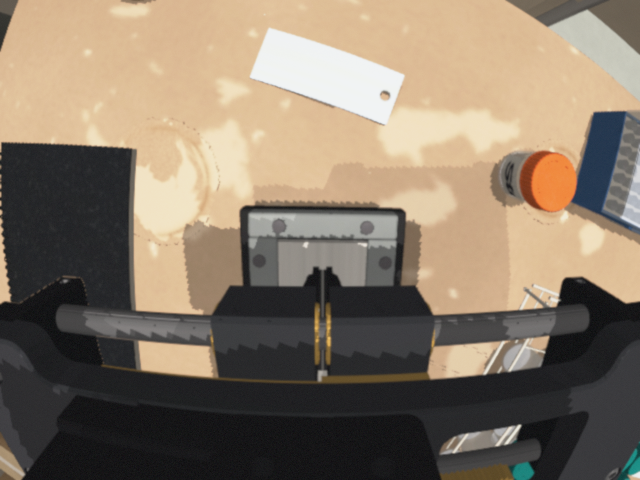

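The fingers are centred in the slot (edges at columns 277 and 367, fingers at 322). I descend gently.

```bash
python3 -m pendant '[[0,0,8,0],[0,0,14,0],[0,0,15,0],[0,0,16,0],[0,0,16.5,0],[0,0,17,0]]'
```

```text
t: 5.38
eef_pos: [544.3, 317.9, 76.3]
tcp_rot: [-3.139, -0.001, -1.188]
ft_force: [-1.2, -0.0, 5.0]
opening: 0.003
```

```bash
python3 -m pendant '[[0,0,0.7,0],[0,0,1.4,0],[0,0,1.4,0]]'
```

```text
t: 5.75
eef_pos: [544.6, 318.1, 76.3]
tcp_rot: [-3.138, -0.001, -1.188]
ft_force: [-2.6, -1.4, 13.0]
opening: 0.005
```

```bash
python3 -m pendant '[[0,0,2,0],[0,2,2,0],[0,4,2,0],[0,6,2,0],[0,9,2,0],[0,12,2,0],[0,15,2,0],[0,15,2,0]]'
```

```text
t: 6.75
eef_pos: [532.3, 313.2, 76.3]
tcp_rot: [-3.133, -0.0, -1.188]
ft_force: [0.9, 0.3, 14.4]
opening: 0.006
```

Run:
```python
from h import *
s=env.state()
p=vision.read_camera('wrist');save(p,'w3');q=vision.read_camera('top')
cv2.imwrite('pics/t3.png',cv2.resize(q['pixels'][160:300,140:300,::-1],None,fx=5,fy=4.28,interpolation=cv2.INTER_CUBIC))
q=vision.read_camera('scene')
cv2.imwrite('pics/s3.png',cv2.resize(q['pixels'][260:420,140:340,::-1],None,fx=4,fy=3.75,interpolation=cv2.INTER_CUBIC))
```

```text
(no output)
```

View pics/s3.png

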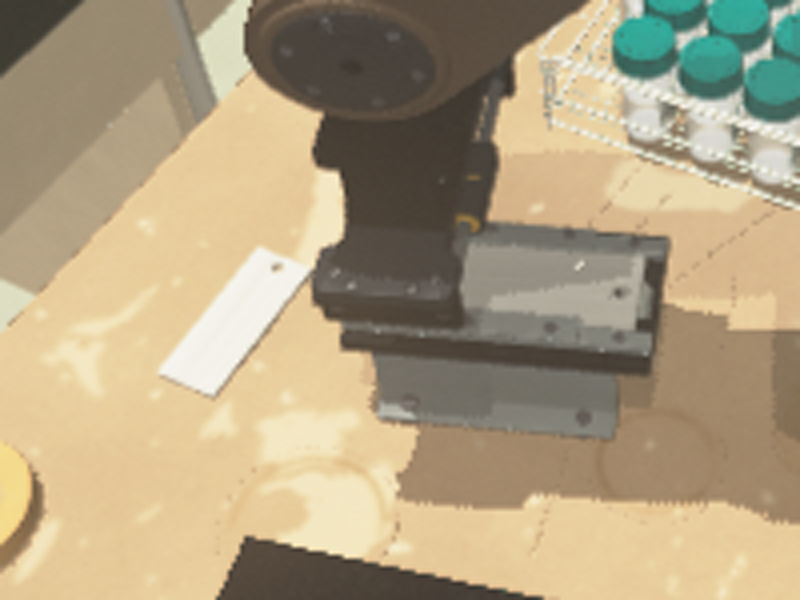

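View pics/w3.png

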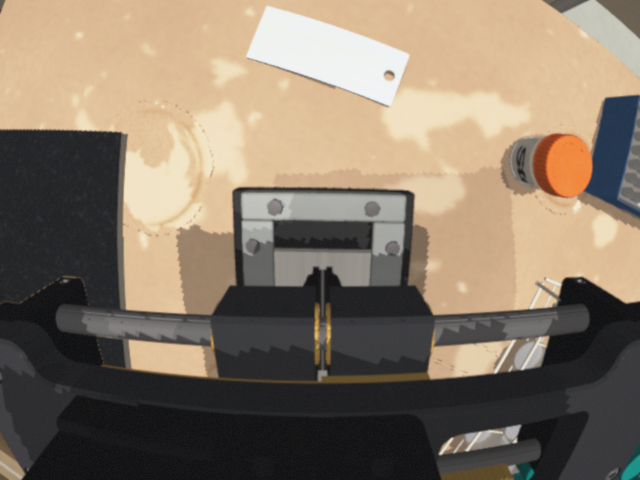

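The panel moves with the fingers and leaves a dark gap at the end block. Continuing.

```bash
python3 -m pendant '[[0,3,2,0],[0,7,2,0],[0,11,2,0],[0,15,2,0],[0,20,2,0],[0,25,2,0],[0,30,2,0],[0,30,2,0]]'
python3 - <<'E'
from h import *
s=env.state();o=np.array([510.5,304.5]);print((s['eef_pos'][:2]-o)@[.927,.375],(s['eef_pos'][:2]-o)@[-.375,.927],s['ft_force'])
p=vision.read_camera('wrist');save(p,'w4')
q=vision.read_camera('scene')
cv2.imwrite('pics/s4.png',cv2.resize(q['pixels'][260:420,140:340,::-1],None,fx=4,fy=3.75,interpolation=cv2.INTER_CUBIC))
E
```

```text
t: 7.9
eef_pos: [506.2, 302.8, 76.3]
tcp_rot: [-3.127, -0.0, -1.188]
ft_force: [-0.2, -0.1, 18.0]
opening: 0.005
-4.67546495177227 0.015219296850316422 [-0.20866862 -0.13157294 17.98097505]
```

View pics/s4.png

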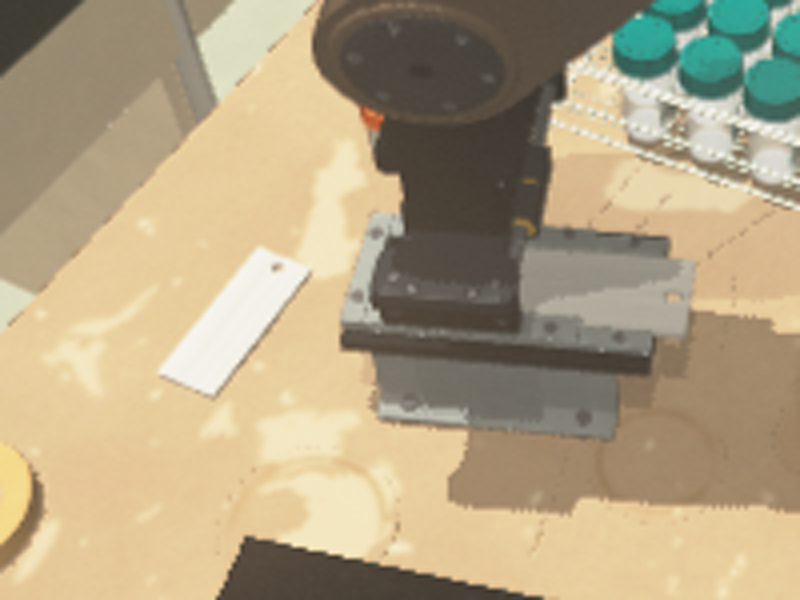

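View pics/w4.png

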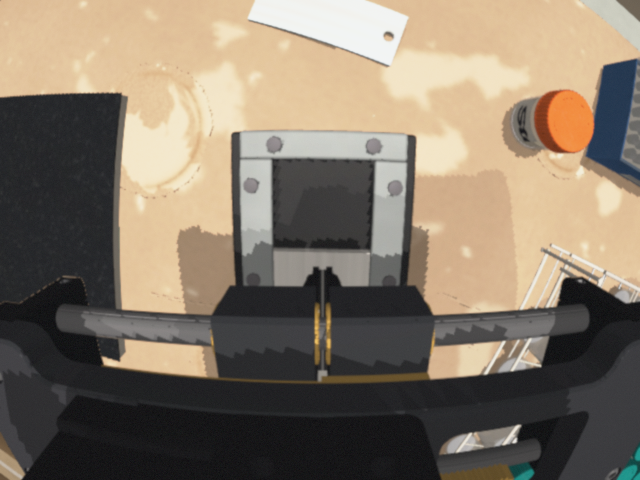

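```bash
python3 -m pendant '[[0,4,1.8,0],[0,9,1.8,0],[0,15,1.8,0],[0,22,1.8,0],[0,29,1.8,0],[0,36,1.8,0],[0,43,1.8,0],[0,43,1.8,0]]'
python3 - <<'E'
from h import *
s=env.state();o=np.array([510.5,304.5]);print((s['eef_pos'][:2]-o)@[.927,.375],(s['eef_pos'][:2]-o)@[-.375,.927],s['ft_force'])
p=vision.read_camera('wrist');save(p,'w5')
q=vision.read_camera('scene')
cv2.imwrite('pics/s5.png',cv2.resize(q['pixels'][260:420,140:340,::-1],None,fx=4,fy=3.75,interpolation=cv2.INTER_CUBIC))
E
```

```text
t: 9.0
eef_pos: [468.2, 287.6, 76.3]
tcp_rot: [-3.121, 0.0, -1.188]
ft_force: [0.3, 0.2, 21.0]
opening: 0.006
-45.565448835249285 0.24287410486870264 [ 0.26864585  0.18086112 21.03836133]
```

View pics/s5.png

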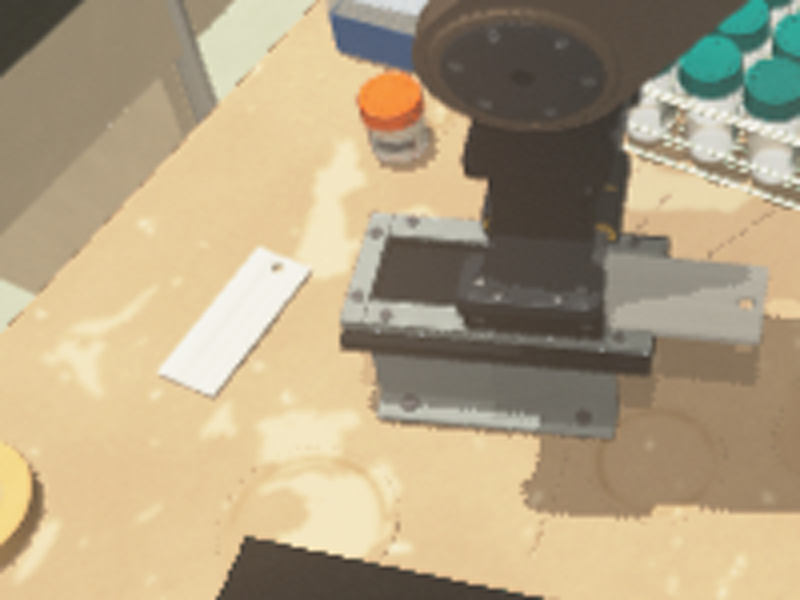

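View pics/w5.png

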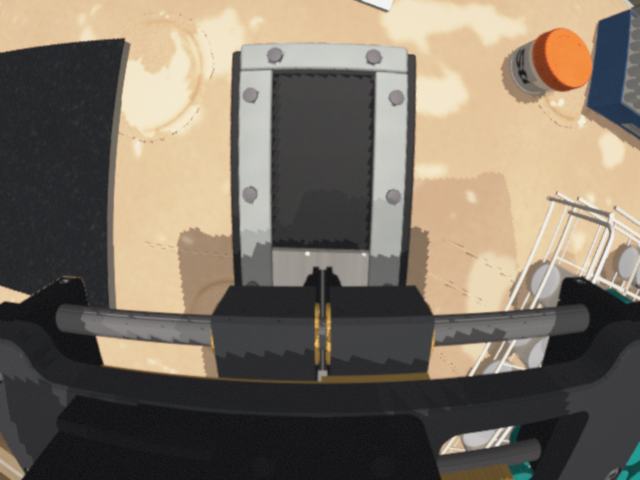

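```bash
python3 -m pendant '[[0,0,-10,0],[0,0,-40,0],[0,15,-60,0],[0,50,-60,0],[0,80,-60,0],[0,86,-60,0],[0,86,-60,0]]' 0
python3 - <<'E'
from h import *
s=env.state();o=np.array([510.5,304.5]);print((s['eef_pos'][:2]-o)@[.927,.375],(s['eef_pos'][:2]-o)@[-.375,.927],s['tcp_rot'],s['opening'])
p=vision.read_camera('wrist');save(p,'w6')
q=vision.read_camera('scene')
cv2.imwrite('pics/s6.png',cv2.resize(q['pixels'][260:420,140:340,::-1],None,fx=4,fy=3.75,interpolation=cv2.INTER_CUBIC))
E
```

```text
t: 9.98
eef_pos: [388.0, 255.4, 134.9]
tcp_rot: [-3.12, 0.0, -1.188]
ft_force: [0.3, -0.4, 0.5]
opening: 0.682
-131.9586144334964 0.4007292967823588 [-3.12044806e+00  2.90492398e-04 -1.18796301e+00] 0.6824554538593876
```

View pics/s6.png

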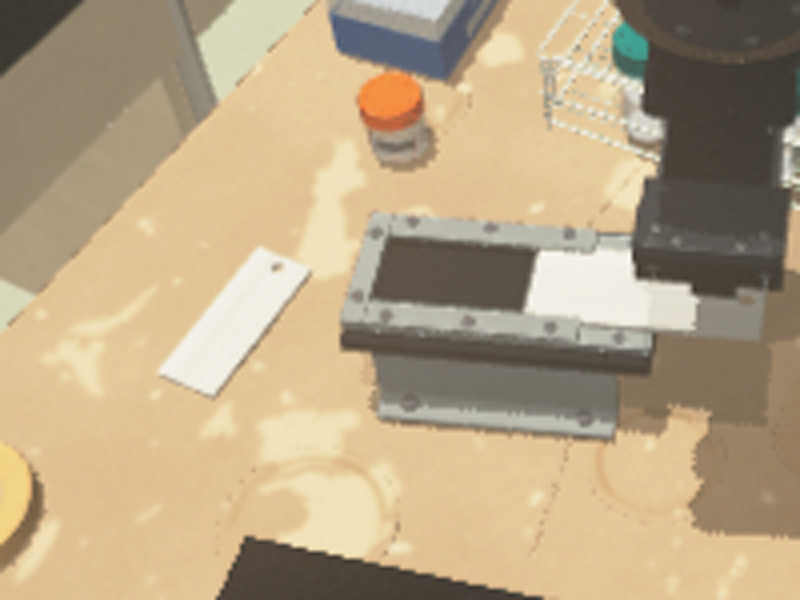

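View pics/w6.png

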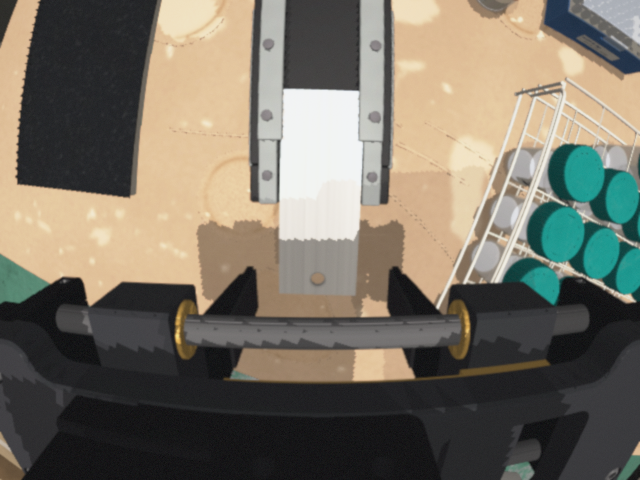

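Run:
```python
from h import *
s=env.state();p=vision.read_camera('wrist');o=np.array([510.5,304.5])
for n,uv,z in (('trailL',(284,88),76),('trailR',(359,90),76),('leadL',(279,293),76),('leadR',(357,295),76),('hole',(318,278),76),('mouthL',(258,203),81),('mouthR',(388,203),81)):
    d=wray(p,s,uv,z)[:2]-o;print(n,(d@[.927,.375]).round(1),(d@[-.375,.927]).round(1))
```

```text
trailL -26.6 24.0
trailR -27.9 -21.9
leadL -158.6 29.6
leadR -160.0 -22.4
hole -147.8 3.5
mouthL -97.6 40.2
mouthR -97.7 -39.8
```

Run:
```python
from h import *
o=np.array([510.5,304.5]);t=o+-132*np.array([.927,.375])+2*np.array([-.375,.927])
print(step([*t,73.5]))
```

```text
(array([-1.6,  1.5, 61. ]), 0)
```

```bash
python3 -m pendant '[[-1.6,0.5,20,0],[-1.6,1.5,45,0],[-1.6,1.5,58,0],[-1.6,1.5,61,0],[-1.6,1.5,61,0],[-1.6,1.5,61,0]]'
python3 - <<'E'
from h import *
p=vision.read_camera('wrist');save(p,'w7')
q=vision.read_camera('scene')
cv2.imwrite('pics/s7.png',cv2.resize(q['pixels'][260:420,140:340,::-1],None,fx=4,fy=3.75,interpolation=cv2.INTER_CUBIC))
E
```

```text
t: 10.88
eef_pos: [387.7, 257.0, 74.1]
tcp_rot: [-3.12, 0.0, -1.188]
ft_force: [-0.2, -0.1, 0.2]
opening: 1.006
```

View pics/w7.png

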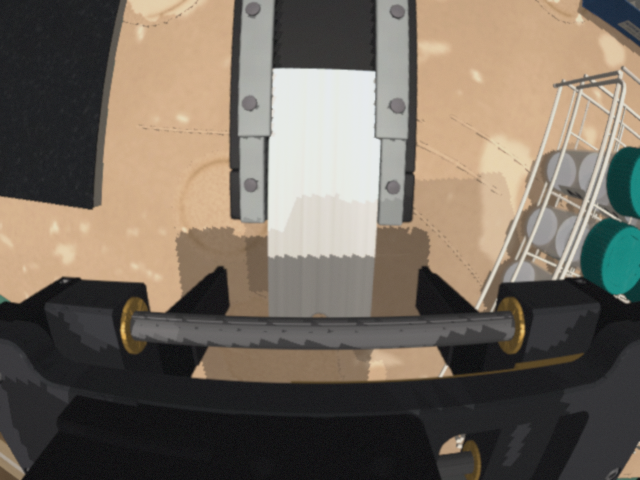

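View pics/s7.png

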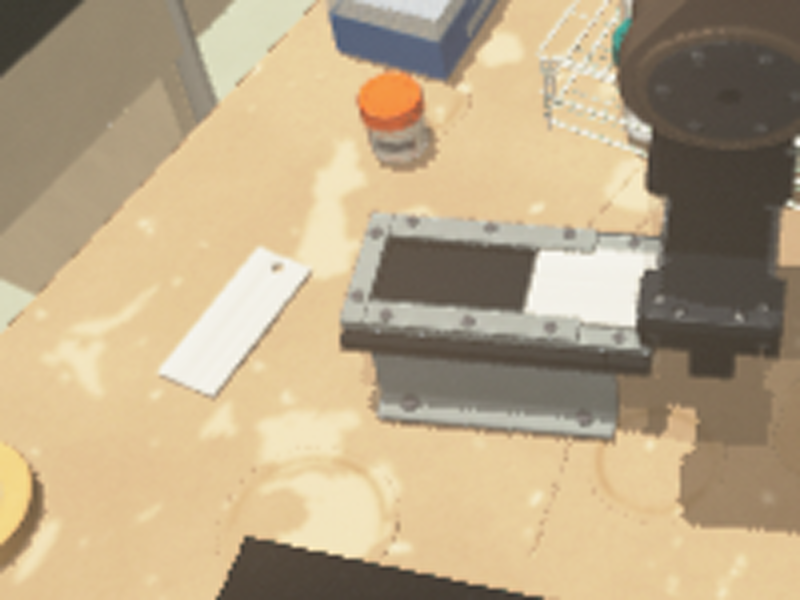

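The panel (columns 268–377) is centred between the fingertips (220 and 425). I close the gripper.

```bash
python3 -m pendant '[[0,0,0,0],[0,0,0,0],[0,0,0,0],[0,0,0,0],[0,0,0,0],[0,0,0,0],[0,0,0,0]]' 1
python3 - <<'E'
from h import *
print(env.state()['moment'])
p=vision.read_camera('wrist');save(p,'w8')
E
```

```text
t: 11.85
eef_pos: [387.6, 256.9, 74.0]
tcp_rot: [-3.12, 0.0, -1.188]
ft_force: [0.4, 0.7, -0.1]
opening: 0.521
[-0.00455725 -0.02386986 -0.0028371 ]
```

View pics/w8.png

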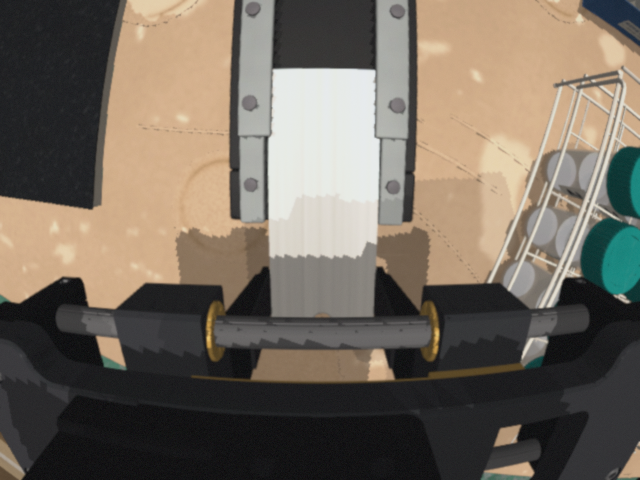

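```bash
python3 -m pendant '[[0,4,-0.2,0],[0,10,-0.4,0],[0,18,-0.6,0],[0,26,-0.8,0],[0,34,-1,0],[0,42,-1.2,0],[0,46,-1.3,0],[0,46,-1.3,0]]'
python3 - <<'E'
from h import *
s=env.state();o=np.array([510.5,304.5]);print((s['eef_pos'][:2]-o)@[.927,.375])
p=vision.read_camera('wrist');save(p,'w9')
E
```

```text
t: 12.9
eef_pos: [344.8, 239.7, 74.3]
tcp_rot: [-3.12, 0.0, -1.188]
ft_force: [-0.6, 0.9, 2.0]
opening: 0.522
-177.923133725485
```

View pics/w9.png

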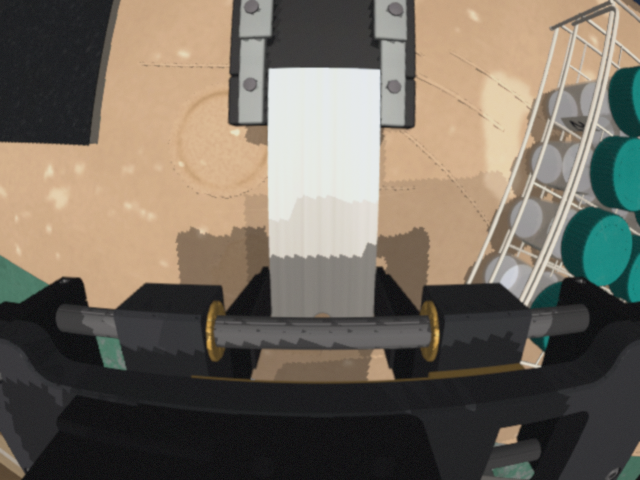

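The trailing edge is past the lips, so I lift.

```bash
python3 -m pendant '[[0,0,-5,0],[0,-0.5,-15,0],[0,-0.7,-35,0],[0,-1,-60,0],[0,-2,-90,0],[0,-2,-120,0],[0,-3,-150,0],[0,-3,-155,0]]'
python3 - <<'E'
from h import *
print(step([470,100,235])); print(step([487,-250,235],np.radians(-98.8)))
p=vision.read_camera('wrist');save(p,'w10')
q=vision.read_camera('scene');save(q,'s10')
E
```

```text
t: 13.95
eef_pos: [345.1, 239.8, 231.3]
tcp_rot: [-3.116, 0.001, -1.188]
ft_force: [-0.4, 0.2, -1.7]
opening: 0.522
(array([176.3, -63.7,  -2.2]), 0)
(array([507.4,  51.1,  -5.3]), np.float64(30.7))
```

View pics/w10.png

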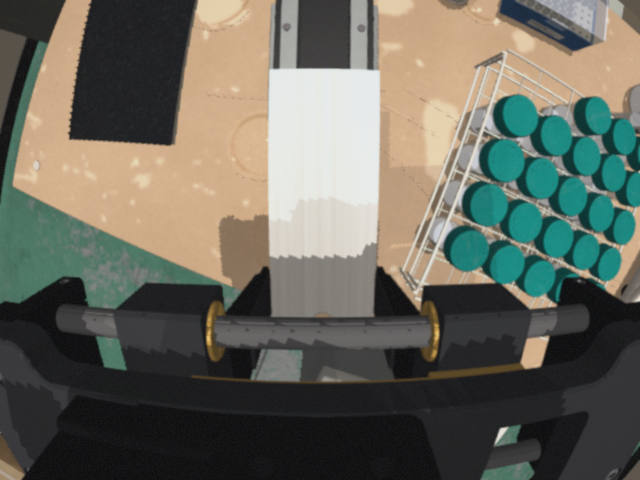

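View pics/s10.png

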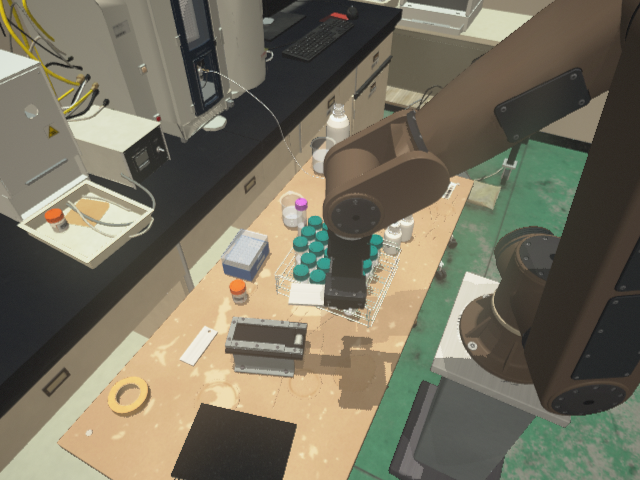

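The panel is held level, and it is well above the tubes. I carry it across.

```bash
python3 -m pendant '[[25,-10,-2,0],[60,-25,-4,0],[100,-40,-4,0],[140,-52,-4,0],[180,-62,-4,0],[225,-55,-4,0],[270,-45,-4,3],[315,-30,-4,6]]'
python3 - <<'E'
from h import *
print(step([487,-310,235],np.radians(-98.8)))
E
```

```text
t: 15.05
eef_pos: [489.6, -42.9, 232.7]
tcp_rot: [-3.121, 0.004, -1.294]
ft_force: [1.1, 0.8, -0.9]
opening: 0.525
(array([256.2,  75.3,  -4.9]), np.float64(24.6))
```

```bash
python3 -m pendant '[[40,12,-2,4],[80,25,-4,8],[120,37,-5,12],[160,50,-5,16],[200,62,-5,20],[235,70,-5,24],[256,75,-5,24.6],[256,75,-5,24.6]]'
python3 - <<'E'
from h import *
s=env.state();print(s['eef_pos'],s['tcp_rot'])
p=vision.read_camera('wrist');save(p,'w11')
q=vision.read_camera('scene');save(q,'s11')
q=vision.read_camera('top');save(q,'t11')
E
```

```text
t: 16.05
eef_pos: [486.9, -310.3, 234.0]
tcp_rot: [-3.126, 0.013, -1.724]
ft_force: [0.2, 0.1, -1.9]
opening: 0.522
[ 486.94094928 -310.33219354  234.01453305] [-3.12630425  0.01293274 -1.7239055 ]
```

View pics/w11.png

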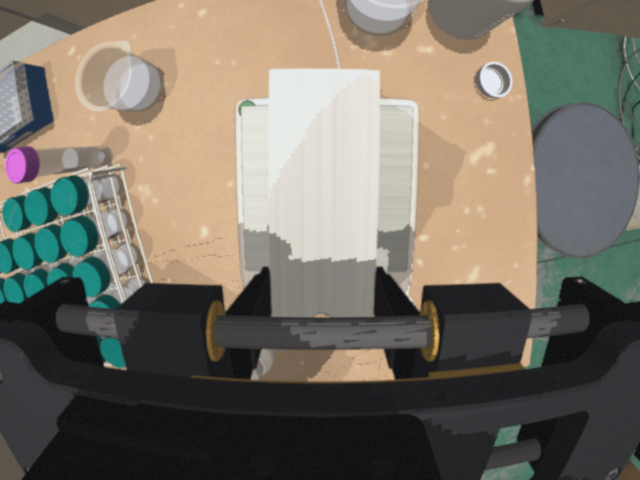

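View pics/t11.png

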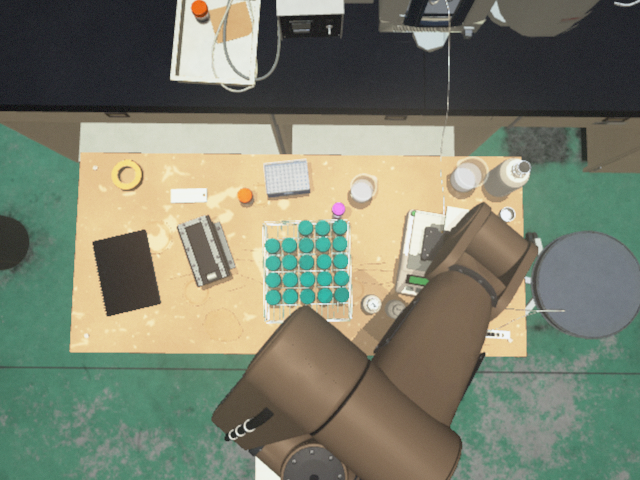

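Run:
```python
from h import *
print(step([482.6,-311.4,100],np.radians(-98.8)))
```

```text
(array([  5.1,   6.3, 134.8]), np.float64(0.1))
```

```bash
python3 -m pendant '[[0.5,0.5,15,0],[1.5,2,45,0],[3,3.5,75,0],[4,5,100,0],[4.5,6,118,0],[5,6.3,128,0],[5,6.3,134,0],[5,6.3,134,0]]'
python3 - <<'E'
from h import *
s=env.state();print(s['eef_pos'],s['tcp_rot'])
p=vision.read_camera('wrist');save(p,'w12')
q=vision.read_camera('scene')
cv2.imwrite('pics/s12.png',cv2.resize(q['pixels'][130:250,300:440,::-1],None,fx=5,fy=5,interpolation=cv2.INTER_CUBIC))
E
```

```text
t: 17.2
eef_pos: [482.7, -311.2, 100.7]
tcp_rot: [-3.125, 0.013, -1.722]
ft_force: [0.1, 0.4, -1.2]
opening: 0.517
[ 482.67151785 -311.15931076  100.70596475] [-3.12549881  0.01261439 -1.72199334]
```

View pics/w12.png

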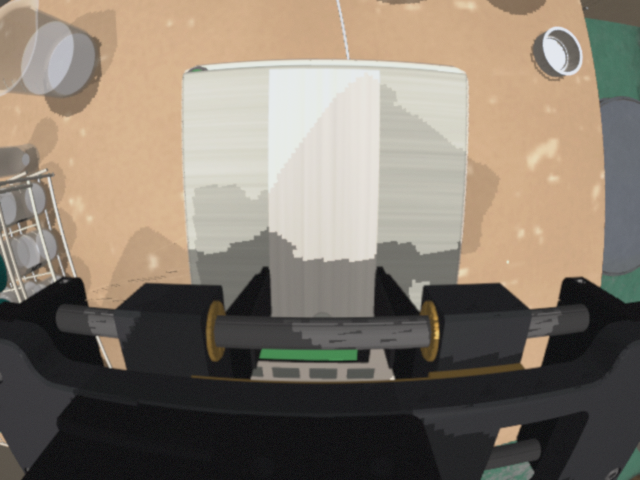

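View pics/s12.png

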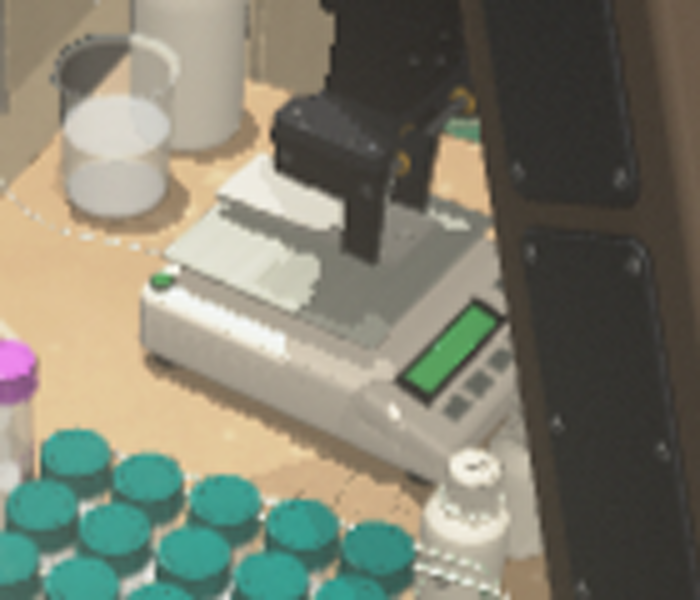

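Run:
```python
from h import *
s=env.state();p=vision.read_camera('wrist');u=np.array([.988,-.153]);v=np.array([.153,.988])
im=p['pixels'][50:130,170:490,::-1];cv2.imwrite('pics/w12c.png',cv2.resize(im,None,fx=2.5,fy=2.5,interpolation=cv2.INTER_CUBIC))
for n,uv,z in (('panBL',(186,72),85),('panBR',(467,72),85),('panL',(187,200),85),('panR',(464,200),85),('pBL',(269,68),106),('pBR',(380,69),106),('pL',(270,250),106),('pR',(378,250),106)):
    d=wray(p,s,uv,z)[:2]-[520.2,-317.2];print(n,(d@u).round(1),(d@v).round(1))
```

```text
panBL 71.7 71.5
panBR 72.2 -75.2
panL 3.2 72.0
panR 4.0 -75.0
pBL 65.7 23.7
pBR 65.3 -25.7
pL -18.0 24.2
pR -17.7 -26.2
```

View pics/w12c.png

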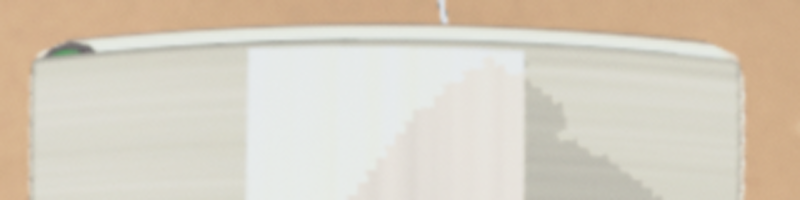

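```bash
python3 -m pendant '[[0.1,1,3,0],[0.1,2,6,0],[0.2,2.2,9,0],[0.2,2.2,11,0],[0.2,2.2,12,0],[0.2,2.2,12,0]]'
```

```text
t: 18.1
eef_pos: [480.9, -311.2, 89.2]
tcp_rot: [-3.125, 0.012, -1.722]
ft_force: [0.1, -0.4, -1.6]
opening: 0.52
```

```bash
python3 -m pendant '[[0,0,1,0],[0,0,2,0],[0,0,2.5,0],[0,0,2.5,0]]'; python3 -m pendant '[[0,0,0.5,0],[0,0,1,0],[0,0,1,0]]'
```

```text
t: 18.6
eef_pos: [481.0, -311.3, 86.8]
tcp_rot: [-3.124, 0.012, -1.722]
ft_force: [-0.6, -1.0, -0.6]
opening: 0.521
t: 18.98
eef_pos: [481.0, -311.3, 85.8]
tcp_rot: [-3.124, 0.012, -1.722]
ft_force: [-0.4, -0.5, 1.1]
opening: 0.523
```

```bash
python3 -m pendant '[[0,0,0.4,0],[0,0,0.8,0],[0,0,0.8,0]]'; python3 -c "
from h import *
print(env.state()['moment'])"
```

```text
t: 19.35
eef_pos: [481.1, -311.3, 85.1]
tcp_rot: [-3.124, 0.012, -1.722]
ft_force: [-0.3, 0.4, 3.1]
opening: 0.519
[-0.10942222  0.07459437 -0.07497807]
```

```bash
python3 -m pendant '[[0,0,0.5,0],[0,0,0.8,0],[0,0,0.8,0]]'
python3 - <<'E'
from h import *
print(env.state()['moment'])
p=vision.read_camera('wrist');save(p,'w13')
q=vision.read_camera('scene')
cv2.imwrite('pics/s13.png',cv2.resize(q['pixels'][150:220,320:420,::-1],None,fx=8,fy=8,interpolation=cv2.INTER_CUBIC))
E
```

```text
t: 19.73
eef_pos: [481.1, -311.3, 84.4]
tcp_rot: [-3.124, 0.012, -1.722]
ft_force: [-2.4, 0.4, 5.0]
opening: 0.518
[-0.09095293  0.28846329 -0.08073278]
```

View pics/s13.png

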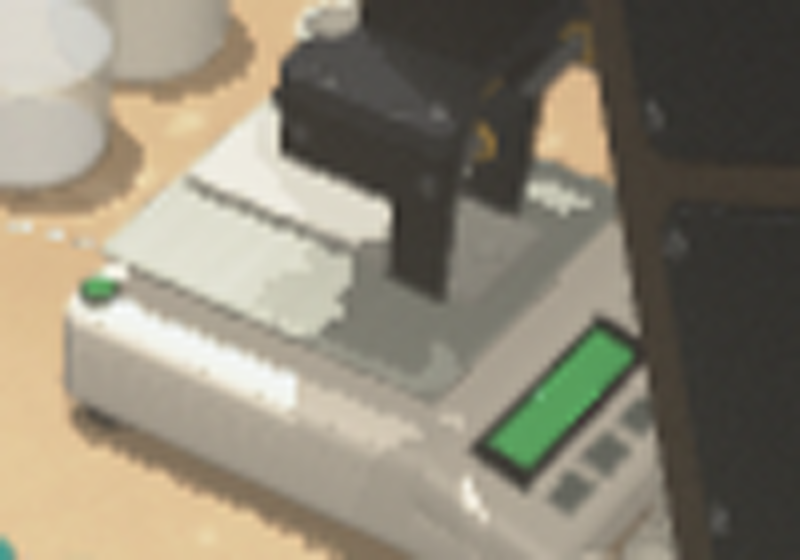

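View pics/w13.png

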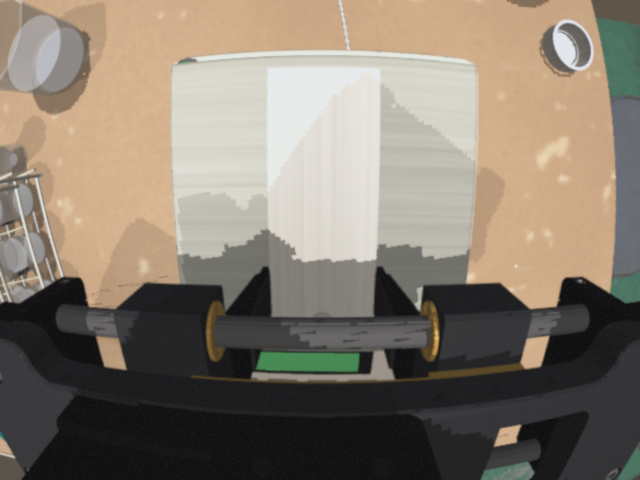

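```bash
python3 -m pendant '[[0,0,0,0],[0,0,0,0],[0,0,0,0],[0,0,0,0],[0,0,0,0]]' 0.2
python3 - <<'E'
from h import *
p=vision.read_camera('wrist');save(p,'w14')
q=vision.read_camera('scene')
cv2.imwrite('pics/s14.png',cv2.resize(q['pixels'][150:220,320:420,::-1],None,fx=8,fy=8,interpolation=cv2.INTER_CUBIC))
E
```

```text
t: 20.45
eef_pos: [481.3, -311.1, 84.5]
tcp_rot: [-3.124, 0.012, -1.722]
ft_force: [1.4, 4.2, 5.7]
opening: 0.799
```

View pics/w14.png

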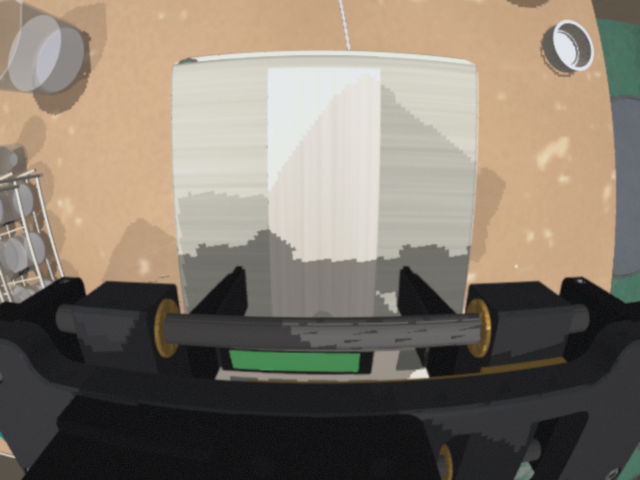

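View pics/s14.png

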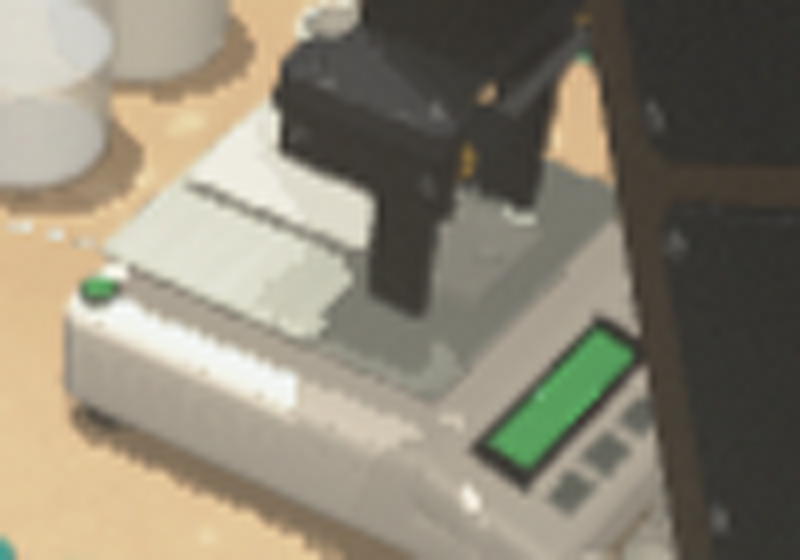

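The panel is released and the fingertips rest lightly on the pan. I lift straight up and back away to check.

```bash
python3 -m pendant '[[0,0,-3,0],[0,0,-15,0],[-1,-1,-45,0],[-2,-2,-80,0],[-3,40,-120,0],[-3,70,-150,0],[-3,80,-160,0],[-3,80,-160,0]]'
python3 - <<'E'
from h import *
s=env.state();p=vision.read_camera('wrist');save(p,'w15')
q=vision.read_camera('scene');save(q,'s15')
u=np.array([.988,-.153]);v=np.array([.153,.988])
for n,z in (('pan',85),('panel',91)):
    for r in vision.regions_of(p,n)[:2]:
        ys,xs=np.nonzero(r['pixels']);c=cv2.minAreaRect(np.c_[xs,ys].astype(np.float32))
        b=[wray(p,s,a,z)[:2] for a in cv2.boxPoints(c)]
        print(n,r['confidence'],np.round(c[0]),[[round((d-[520.2,-317.2])@u),round((d-[520.2,-317.2])@v)] for d in b],np.mean(b,0).round(1))
E
```

```text
t: 21.55
eef_pos: [399.6, -297.8, 243.6]
tcp_rot: [-3.123, 0.011, -1.723]
ft_force: [-0.3, -0.4, 0.0]
opening: 0.801
pan 0.93 [326.  94.] [[73, 75], [74, -76], [-77, -76], [-78, 74]] [ 518.2 -317.5]
panel 0.56 [325.  89.] [[65, 25], [65, -25], [-66, -25], [-66, 25]] [ 519.9 -317.3]
```

View pics/w15.png

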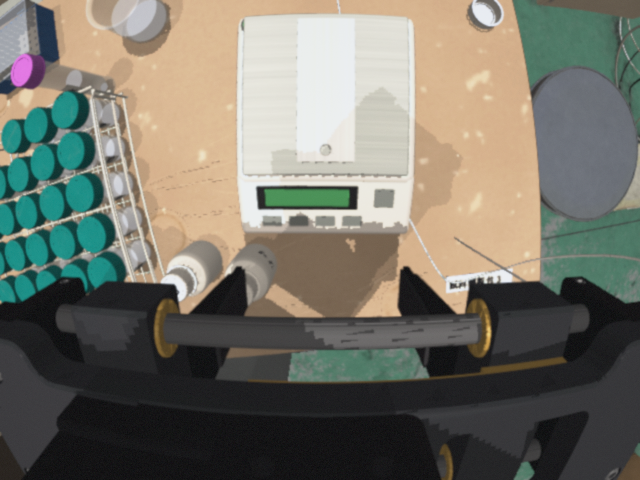

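View pics/s15.png

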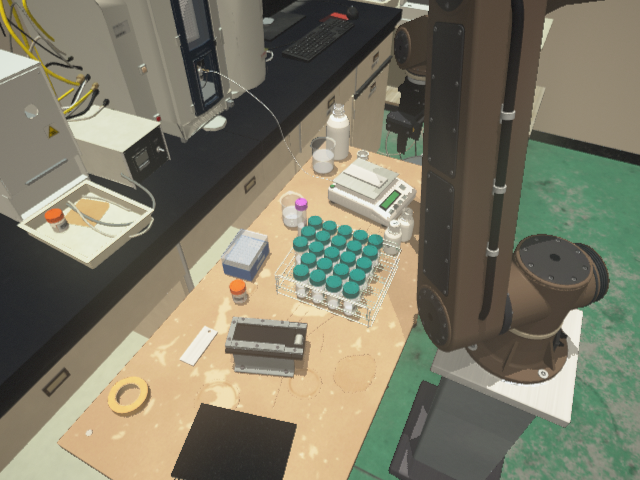

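The panel lies flat on the pan, within about 2 mm of the middle. The holder is empty, the bottles, beaker and jar stand where they were, and the gripper is clear.

```bash
python3 -m pendant '[[0,0,0,0],[0,0,0,0]]'; python3 -c "
from cell import job
print(job.job_done())"
```

```text
t: 22.0
eef_pos: [400.2, -297.4, 241.4]
tcp_rot: [-3.126, 0.014, -1.721]
ft_force: [-1.1, -0.8, -0.1]
opening: 0.799
the job is handed in; nothing more can be done
None
```

The aluminium panel now lies flat on the balance pan, released, and the job was handed in at about 22 s. I pressed on the panel's top with about 13–21 N and slid it over the roller until roughly 58–60 mm stood out. I then gripped it by its long sides, drew it clear of the lips, carried it over and lowered it with about 5 N of contact.

- **Panel position:** the last wrist picture put it about 2 mm from the middle of the pan along the balance's length and under 1 mm across, with its edges parallel to the pan's.
- **Surroundings:** the bottles, beaker and jar look unmoved in the last pictures. I checked them by eye only.
- **Gripper:** it stands clear with no contact force.
- **Disagreements:** the wrist and top cameras differed by about 2–3 mm on where the pan's middle is along its length. The fingertips also touched the pan lightly (about 6 N) while opening, and the panel did not shift visibly.

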